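# Pack the last two slip-ring units into the divided crate

## Task

Finish packing the crate. Take the slip-ring unit that lies in the grey cradle, stand it upright on its flange near the middle of the white mat and let go of it there; then take it again and set it in one of the two empty crate cells (the ones with a yellow pad), and set the unit that already stands on the table in the other, one per cell, both upright with the flange flat on the pad. Lower the units gently rather than dropping them or letting them topple, and leave the packed units, cups, screwdriver and tester where they are.

Things in the scene. Friction and masses are not known exactly. Their poses are not given: they have to be found in the camera images.
- crate: blue open crate, fixed, 164 x 244 x 64 mm (own x, y, z), 2 x 3 square cells 76 mm wide inside, walls and dividers 4 mm thick and 64 mm high, floor 4 mm thick; cell centres at x = -40, +40 and y = -80, 0, +80 mm. Origin: centre of its underside, on the table.
- ring_lying: Slip-ring unit, at first on its side in the cradle, shaft pointing to the robot's left (+y), axis level 50 mm above the table; 112 mm tall; silver foot flange dia 66 x 8 mm, black body dia 50 mm (8 to 72 mm up, brass band at 60), steel shaft dia 28 mm (72 to 112 mm up); about 0.45 kg, centre of mass 45 mm up. Origin: centre of the foot's underside; z from foot to shaft.
- ring_standing: Slip-ring unit that stands upright on the bare table; 112 mm tall; silver foot flange dia 66 x 8 mm, black body dia 50 mm (8 to 72 mm up, brass band at 60), steel shaft dia 28 mm (72 to 112 mm up); about 0.45 kg, centre of mass 45 mm up. Origin: centre of the foot's underside; z from foot to shaft.
- cradle: grey V cradle, fixed, base plate 120 x 90 x 6 mm, V trough with white rails 54 mm long along its own x, at most 48 mm wide and 38 mm high. The lying unit's black body rests in it, unit origin at cradle x = +40 mm, shaft towards -x. Origin: centre of its underside, on the table.
- mat: off-white rubber set-down mat, fixed, 140 x 140 x 3 mm, lying on the table. Origin: centre of its underside; top 3 mm higher.
- pad1: flat yellow pad, fixed, 64 x 64 x 3 mm, on the floor of one of the two empty crate cells, at the cell's centre. Origin: centre of its underside; top 3 mm higher (7 mm above the table).
- pad2: flat yellow pad, fixed, 64 x 64 x 3 mm, on the floor of one of the two empty crate cells, at the cell's centre. Origin: centre of its underside; top 3 mm higher (7 mm above the table).
- packed1: a unit like the others already packed upright in a crate cell (no pad under it); leave it there. Origin: centre of its foot's underside, z up.
- packed2: a unit like the others already packed upright in a crate cell (no pad under it); leave it there. Origin: centre of its foot's underside, z up.
- packed3: a unit like the others already packed upright in a crate cell (no pad under it); leave it there. Origin: centre of its foot's underside, z up.
- packed4: a unit like the others already packed upright in a crate cell (no pad under it); leave it there. Origin: centre of its foot's underside, z up.
- green_cup1: empty green cup, dia 76 x 85 mm, standing beyond the work; leave alone. Origin: centre of its underside.
- green_cup2: empty green cup, dia 76 x 85 mm, standing beyond the work; leave alone. Origin: centre of its underside.
- screwdriver: screwdriver lying on the table beside the crate, to the robot's right; leave alone. Origin: underside, near its middle.
- meter: black handheld tester 160 x 85 x 33 mm lying beyond the crate; leave alone. Origin: centre of its underside.
Things that resemble listed ones, but are neither listed nor needed, are in the scene too. What is shaped like the ring_lying but orange or pink is not meant. What is shaped like the ring_standing but red is not meant.

How it is judged (in metres and radians):
On the way:
1. the lying unit stands upright on the white mat (foot centre within 65 mm of the mat's centre, tilt under 0.08 rad), let go and at rest (angle between ring_lying's own z axis and vertical below 0.08 rad and horizontal distance between ring_lying and mat below 0.065 m and z of ring_lying in the frame of mat between 0 and 0.006 m and contact force between ring_lying and the fingers below 0.1 N and linear speed of ring_lying below 0.03 m/s), for 0.2 s.
At the end, for the whole second after the job is handed in: One of the two units stands in each of the two cells with a yellow pad: foot centre within 12 mm of the pad's centre, tilt under 0.08 rad, underside less than 7 mm above the pad's underside (pad 3 mm thick, so flat on it within 4 mm), both at rest (under 0.02 m/s) ((((horizontal distance between ring_lying and pad1 below 0.012 m and angle between ring_lying's own z axis and vertical below 0.08 rad and z of ring_lying in the frame of pad1 between 0 and 0.007 m) and (horizontal distance between ring_standing and pad2 below 0.012 m and angle between ring_standing's own z axis and vertical below 0.08 rad and z of ring_standing in the frame of pad2 between 0 and 0.007 m)) or ((horizontal distance between ring_lying and pad2 below 0.012 m and angle between ring_lying's own z axis and vertical below 0.08 rad and z of ring_lying in the frame of pad2 between 0 and 0.007 m) and (horizontal distance between ring_standing and pad1 below 0.012 m and angle between ring_standing's own z axis and vertical below 0.08 rad and z of ring_standing in the frame of pad1 between 0 and 0.007 m))) and linear speed of each of ring_lying, ring_standing below 0.02 m/s); the robot touches nothing.
It fails at once if a unit is dropped or toppled (moves faster than 0.5 m/s while the fingers do not touch it: a free drop of about 13 mm) ((linear speed of ring_lying above 0.5 m/s and contact force between ring_lying and the fingers below 0.05 N) or (linear speed of ring_standing above 0.5 m/s and contact force between ring_standing and the fingers below 0.05 N)).
It fails at once if a packed unit, a cup, the screwdriver or the tester is moved by more than 25 mm, or a packed unit is tipped by more than 0.3 rad (distance of any of packed1, packed2, packed3, packed4, green_cup1, green_cup2, screwdriver, meter from where it was at the start of the episode above 0.025 m or angle between any of packed1, packed2, packed3, packed4's own z axis and vertical above 0.3 rad).
It also fails if it takes over 72 s, if anything falls off the work surface, if the arm or the gripper's body presses on something with over 40 N, if the wrist force passes 120 N, or if a joint passes its speed limit or range.

## Robot

A 6-joint arm with a two-finger parallel gripper is mounted at the origin on the work surface. World frame = base frame: x ahead of the robot, y to its left, z up, the work surface at z = 0. Lengths are in m, angles in degrees, forces in N, time in s.
With the tool pointing down it reaches from about 0.375 to 0.9 m from the base axis. Payload 3.1 kg.
Tool frame: the origin (TCP) lies on the centre line of the jaws, within the pads' length; the fingertips stand 19 mm ahead of it and the grasp point (between the pads) is the TCP (tips_ahead is the distance from the TCP to the fingertips, in m); z points along the fingers, y is the line along which they close (so a half turn about z gives the same grasp; the last joint's range is limited). The gripper opens to 87 mm and grips with 3 to 60 N. Pads are 19 mm wide; open, the fingers measure 117 mm over their backs; the gripper's body (75 mm by 190 mm) begins 51 mm behind the grasp point.
Start: joints at [58.871, 30.224, 82.088, -0, 67.689, -10.227], TCP at [0.223, 0.584, 0.242] pointing down, gripper open.
Joint ranges: [-176.69, 176.69], [-43.24, 126.21], [12.49, 139.97], [-82, 262], [0, 151.66], [-163.58, 163.58]. Speed limits (degrees/s): [159.86, 159.86, 180, 180, 180, 180].

## Interface

Orientations are given as a 3x3 rotation matrix whose columns are the frame's x, y, z axes.
In Python, from rig import read_state, capture, hand_in, trace, landmark_of, tips_ahead gives the robot as it stands.
- The arm moves only by the shell command python3 -m jog 'ROWS'. ROWS is JSON, a list of rows, each an object of numbers: "tx", "ty", "tz": the shift along the tool's x, y, z in cm; "roll": the turn about the tool's z in rad; "jaw": the opening, from 0 (shut) to 1 (fully open). A call has 1 to 8 rows; each row shifts and turns the commanded pose from where the row before left it, along the tool's axes as they then stand; what a row does not reach is not made up. A row lasts 1/10 s, in which the tool goes at most 50 mm and 8.59 degrees, less where a joint would pass 70% of its speed; a pose out of reach is approached as far as the arm can. A call with a gripper value outside its range is refused whole. The fingers move at their own pace and stop on an object; the grip force is fixed at half the most. Time passes only in rows, so rows that do not move let the fingers close. It gives the time, the measured TCP pose, the force, the opening and the grip force at its end, in the units of the state.
- read_state(): the state, without advancing time (a new reading comes with each control period).
- capture(name): name is "side" or "top"; returns a dict with "img" (420x560x3 uint8, red, green, blue), "vertical_fov" (degrees; the focal length in pixels is half the picture's height over the tangent of half this angle, whatever the lens; pixels are square), "cx", "cy" (the principal point, pixels), "cam_to_world" (4x4, takes a point from camera to world coordinates). Camera axes: x right, y up, looking along -z (the intrinsics and any distortion apply to the point x, -y, -z); pixel columns grow to the right and rows downward; lengths in m; the calibration is good to about 2 mm. A picture is of the moment at which its call begins. There is no depth.
- hand_in(): hands the job in; it is judged then, once.
Trained networks look in the newest picture that a camera, given by its name, has taken for a name from the list of things; names that differ only in an ending like _2 or _b are one class to them, and where a whole thing is asked for, a point or a joint stands for the part that bears it (a point fixed in the world has none). Each returns a list of dicts, best first, with "p" (0 to 1); they miss things now and then, are a little off and sometimes report something else, mostly with a low value. They report only what shows in the picture. A call takes as long as a camera call. They do not tell look-alikes from the thing itself.
- trace(camera, thing): "pixels" (420x560 bool, what is visible of it) and "bbox" ([left, top, width, height] in pixels, round what is visible of it).
- landmark_of(camera, thing): "point" ([row, column] in pixels: a listed point, or the origin of a listed thing).
The state is a dict: "time_s": time; "joint_positions": joint angles; "qvel": joint speeds; "tau": joint torques, N m; "position": TCP position; "tcp_rot": TCP orientation; "force": force on the tool from outside, world axes, zero at the start; "moment": the same for the moment, N m; "opening": opening from 0.0 (shut) to 1.0 (fully open); "grasp_force": force on a finger pad.
Only numpy, scipy, OpenCV 4.12 (cv2) and the standard library are available. Lean on these libraries where they do the work, as an engineer would, in place of code of your own. Each camera call takes 0.05 s, during which the arm holds its last target. There are 200 camera calls.

## Working session

There is one attempt and no reset: what is moved stays moved. The work goes in short steps, Python scripts to look and compute and a shell command to move; the robot and the scene stay as the last step left them, time stands still between calls to the robot, and variables do not carry over. Pictures are saved under pics/ and viewed, at most 10 in all, crops included, and the job is handed in when it is done.

```bash
mkdir -p pics; python3 - <<'E'
from rig import *
import cv2,numpy as np
s=read_state();print(s['position'],np.round(s['tcp_rot'],3),s['time_s'],s['opening'],tips_ahead)
for n in['side','top']:
    c=capture(n);cv2.imwrite(f'pics/{n}0.png',c['img'][:,:,::-1]);print(n,{k:(np.round(v,4) if k!='img' else 0) for k,v in c.items()})
    for t in['crate','ring_lying','ring_standing','cradle','mat','pad1','packed1','green_cup1','screwdriver','meter']:
        print(t,[(round(d['p'],2),np.round(d['point'])) for d in landmark_of(n,t)][:7],[(round(d['p'],2),d['bbox']) for d in trace(n,t)][:7])
E
```

```text
[0.22258588 0.58328751 0.24057725] [[-0.934  0.357 -0.001]
 [ 0.357  0.934 -0.002]
 [ 0.    -0.002 -1.   ]] 0.0 1.0013502602586655 0.019
side {'img': 0, 'vertical_fov': np.float64(46.4519), 'cx': np.float64(285.1997), 'cy': np.float64(210.036), 'cam_to_world': array([[ 0.6922,  0.4813, -0.5377, -0.357 ],
       [-0.7217,  0.4581, -0.519 , -0.7867],
       [-0.0034,  0.7473,  0.6645,  1.19  ],
       [ 0.    ,  0.    ,  0.    ,  1.    ]])}
crate [(0.92, array([262., 338.])), (0.43, array([232., 252.])), (0.34, array([202., 335.]))] [(0.61, [295.2, 221.3, 89.8, 82.6]), (0.29, [324.4, 237.3, 13.5, 8.3])]
ring_lying [(0.91, array([163., 182.])), (0.8, array([184., 237.])), (0.69, array([203., 181.]))] [(0.98, [175.8, 196.1, 34.2, 21.3]), (0.9, [173.2, 156.4, 19.3, 27.6]), (0.82, [212.6, 172.5, 30.9, 22.5]), (0.33, [294.6, 220.3, 92.7, 81.1])]
ring_standing [(0.71, array([185., 306.])), (0.65, array([191., 274.])), (0.59, array([212., 295.]))] [(0.74, [286.7, 186.1, 16.1, 29.7]), (0.66, [263.9, 168.1, 16.8, 30.5])]
cradle [(0.9, array([196., 232.]))] [(0.62, [214.0, 187.0, 36.3, 16.7]), (
[... 1835 characters left out ...]
 (0.7, [227.4, 228.2, 48.5, 45.1]), (0.64, [324.8, 200.0, 18.7, 22.4])]
packed1 [(0.79, array([212., 358.])), (0.73, array([241., 358.])), (0.71, array([241., 386.])), (0.64, array([212., 386.]))] [(0.95, [378.2, 200.6, 20.3, 22.1]), (0.79, [351.3, 202.7, 19.2, 18.7]), (0.69, [376.2, 227.7, 24.6, 25.2]), (0.67, [348.9, 230.9, 20.3, 17.6])]
green_cup1 [(0.93, array([152., 240.])), (0.91, array([151., 283.])), (0.32, array([228., 182.]))] [(0.84, [225.9, 132.0, 24.8, 26.3]), (0.7, [274.0, 127.6, 21.4, 32.5]), (0.43, [321.4, 227.5, 23.5, 20.9])]
screwdriver [(0.81, array([235., 450.]))] [(0.69, [448.6, 226.3, 15.2, 40.6])]
meter [(0.69, array([153., 340.]))] [(0.91, [323.1, 124.0, 37.5, 53.3])]
```

```bash
python3 - <<'E'
import cv2
a=cv2.imread('pics/top0.png')[110:320,80:480];cv2.imwrite('pics/top0c.png',cv2.resize(a,(800,420),interpolation=cv2.INTER_CUBIC))
a=cv2.imread('pics/side0.png')[140:320,160:400];cv2.imwrite('pics/side0c.png',cv2.resize(a,(800,600),interpolation=cv2.INTER_CUBIC))
E
```

```text
(no output)
```

View pics/top0c.png

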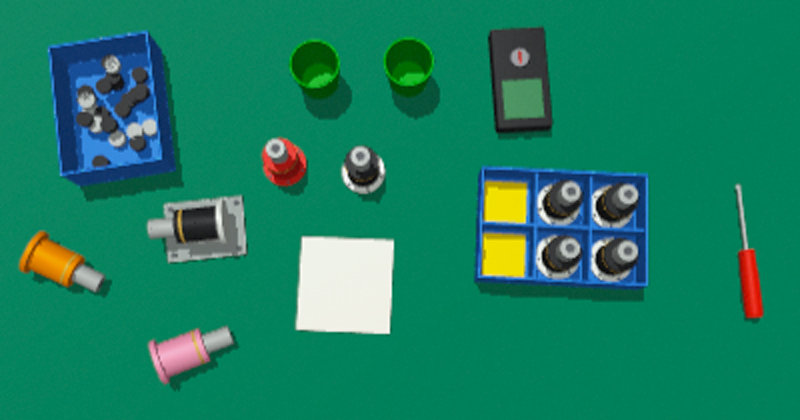

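View pics/side0c.png

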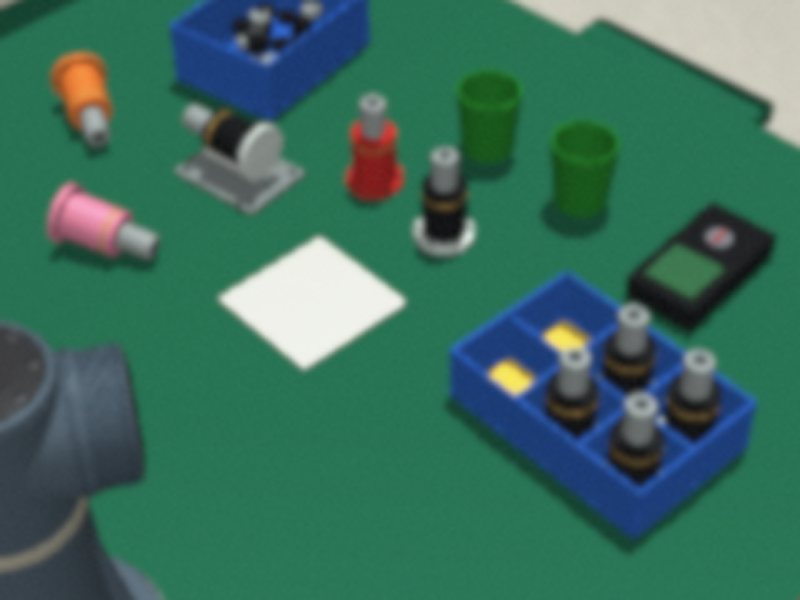

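The top view (2x crop, offset 80,110) shows the lying unit at crop (195,225) with its shaft to the left. The standing unit is at (362,170), the mat at (345,285), and the empty yellow cells are the left column, at (505,200) and (505,255). The side view agrees. Next I'll fit poses by matching silhouettes in both cameras.

```bash
cat > h.py <<'E'
import numpy as np,cv2
from rig import *
from scipy.optimize import minimize
def proj(c,P):
    M=np.linalg.inv(c['cam_to_world']);p=np.asarray(P)@M[:3,:3].T+M[:3,3]
    f=210/np.tan(np.radians(c['vertical_fov']/2))
    return np.c_[c['cx']+f*p[:,0]/-p[:,2],c['cy']-f*p[:,1]/-p[:,2]]
th=np.linspace(0,2*np.pi,40,endpoint=False);C=np.c_[np.cos(th),np.sin(th)]
CYL=[np.vstack([np.c_[C*r,0*th+a],np.c_[C*r,0*th+b]]) for r,a,b in[(.033,0,.008),(.025,.008,.072),(.014,.072,.112)]]
def box(x,y,z0,z1): return np.array([[i*x/2,j*y/2,k] for i in(-1,1) for j in(-1,1) for k in(z0,z1)])
UNIT=CYL
CRATE=[box(.164,.244,0,.064)]; MAT=[box(.14,.14,0,.003)]
LY=[np.c_[.04-u[:,2],u[:,1],.05+u[:,0]] for u in CYL]+[box(.12,.09,0,.006),box(.054,.048,0,.038)]
def sil(c,parts,q,K=4,z=0):
    a=q[2];R=np.array([[np.cos(a),-np.sin(a),0],[np.sin(a),np.cos(a),0],[0,0,1]])
    m=np.zeros((420*K,560*K),np.uint8)
    for p in parts:
        h=cv2.convexHull((((proj(c,p@R.T+[q[0],q[1],z])+.5)*K-.5)*16).round().astype(np.int32))
        cv2.fillConvexPoly(m,h,255,shift=4)
    return cv2.resize(m,(560,420),interpolation=cv2.INTER_AREA)/255.
def fit(cs,parts,masks,q0,yaw=True,z=0):
    q0=np.array(q0,float);n=3 if yaw else 2
    f=lambda d:sum(np.abs(sil(c,parts,np.r_[q0[:n]+d*np.r_[1,1,5][:n],q0[n:]],z=z)-m).sum()/m.sum() for c,m in zip(cs,masks))
    s=np.vstack([np.zeros(n),np.eye(n)*.012])
    r=minimize(f,np.zeros(n),method='Nelder-Mead',options=dict(initial_simplex=s,xatol=1e-4,fatol=1e-4))
    return np.r_[q0[:n]+r.x*np.r_[1,1,5][:n],q0[n:]],r.fun/len(cs)
def comp(mask,c,parts,q,z=0,pad=15):
    g=cv2.dilate((sil(c,parts,q,1,z)>0).astype(np.uint8),np.ones((pad,pad)))
    return (mask&(g>0)).astype(float)
def masks(c):
    h=cv2.cvtColor(c['img'],cv2.COLOR_RGB2HSV).astype(int);H,S,V=h.transpose(2,0,1)
    green=(S>90)&(H>60)&(H<98)
    return dict(obj=~green,blue=(S>110)&(H>=99)&(H<130),yel=(S>110)&(H>20)&(H<35))
def ray(c,u,v,z):
    f=210/np.tan(np.radians(c['vertical_fov']/2));T=c['cam_to_world']
    d=T[:3,:3]@[(u-c['cx'])/f,-(v-c['cy'])/f,-1];o=T[:3,3];return (o+d*(z-o[2])/d[2])[:2]
E
python3 - <<'E'
from h import *
ct,cs=capture('top'),capture('side');mt,ms=masks(ct),masks(cs)
g=dict(crate=[*ray(ct,360,223,.03),0],mat=[*ray(ct,252,252,0),0],standing=[*ray(ct,262,199,.03),0],lying=[*ray(ct,180,223,.03),-1.5])
for n,P in dict(crate=CRATE,mat=MAT,standing=UNIT,lying=LY).items():
    out=[]
    for k,(cc,mm) in dict(top=([ct],[mt]),side=([cs],[ms]),both=([ct,cs],[mt,ms])).items():
        if n=='crate':
            M=[]
            for m,c in zip(mm,cc):
                b=comp(m['blue'],c,P,g[n],pad=25).astype(np.uint8);b=cv2.morphologyEx(b,cv2.MORPH_OPEN,np.ones((2,2)));z=np.zeros_like(b);cv2.fillConvexPoly(z,cv2.convexHull(cv2.findNonZero(b)),1);M.append(z.astype(float))
        else: M=[comp(m['obj'],c,P,g[n]) for m,c in zip(mm,cc)]
        q,e=fit(cc,P,M,g[n],n!='standing');
        if n=='standing' : pass
        print(n,k,np.round(q[:2]*1000,1),round(np.degrees(q[2]),1),round(e,3))
for c,m in((ct,mt),(cs,ms)):
    N,_,st,cen=cv2.connectedComponentsWithStats(m['yel'].astype(np.uint8))
    print([(st[i,4],np.round(cen[i],1),np.round(ray(c,*cen[i],.007)*1000,1)) for i in range(1,N) if st[i,4]>30])
E
```

```text
crate top [ 529.1 -171.8] -3.6 0.015
crate side [ 528.3 -174.6] -3.5 0.024
crate both [ 529.  -172.6] -3.5 0.024
mat top [455.5 150.5] -3.3 0.024
mat side [452.3 152.2] -3.8 0.102
mat both [455.8 150.6] -3.1 0.065
standing top [626.9 121.9] 0.0 0.054
standing side [624.  120.8] 0.0 0.213
standing both [626.7 121.9] 0.0 0.138
lying top [542.1 362.8] -85.0 0.033
lying side [540.8 364.5] -84.7 0.253
lying both [541.8 363.1] -84.9 0.146
[(np.int32(407), array([332. , 210.5]), array([577.6, -92.6])), (np.int32(32), array([169.9, 222.5]), array([546.5, 399.4])), (np.int32(436), array([331.3, 237. ]), array([497. , -87.9]))]
[(np.int32(53), array([329.2, 240.4]), array([591.4, -78.9])), (np.int32(61), array([313. , 252.4]), array([511.6, -75.9]))]
```

```bash
python3 -m jog '[{"roll":0.14},{"roll":0.14},{"roll":0.14},{"roll":0.14},{"roll":0.14},{"roll":0.14},{"roll":0.14},{"roll":0.14}]' && python3 -m jog '[{"tx":-2.34,"ty":3.74},{"tx":-2.34,"ty":3.74},{"tx":-2.34,"ty":3.74},{"tx":-2.34,"ty":3.74},{"tx":-2.34,"ty":3.74},{"tx":-2.34,"ty":3.74},{"tx":-2.34,"ty":3.74},{"tx":-2.34,"ty":3.74}]' && python3 -m jog '[{"tz":2},{"tz":2},{},{}]'; python3 -c "
from rig import *;print(read_state()['tcp_rot'])"
```

```text
[[-9.34214825e-01  3.56710891e-01 -4.14385835e-05]
 [ 3.56710893e-01  9.34214824e-01 -4.24226916e-05]
 [ 2.35799029e-05 -5.44135015e-05 -9.99999998e-01]]$[0]: bad value
```

```bash
python3 -m jog '[{"tx":0,"ty":0,"tz":0,"roll":0.14,"jaw":1}]'; python3 -m jog --help | head -30
```

```text
time_s: 2.3
position: [0.2229, 0.5838, 0.2415]
tcp_rot: [[-0.874, 0.487, -0.0], [0.487, 0.874, -0.0], [-0.0, -0.0, -1.0]]
force: [-0.6, 0.1, 0.3]
opening: 1.0
grasp_force: 0.0invalid input: not JSON, or not a number
```

```bash
python3 -m jog '[{"tx":0,"ty":0,"tz":0,"roll":0.14,"jaw":1},{"tx":0,"ty":0,"tz":0,"roll":0.14,"jaw":1},{"tx":0,"ty":0,"tz":0,"roll":0.14,"jaw":1},{"tx":0,"ty":0,"tz":0,"roll":0.14,"jaw":1},{"tx":0,"ty":0,"tz":0,"roll":0.14,"jaw":1},{"tx":0,"ty":0,"tz":0,"roll":0.14,"jaw":1},{"tx":0,"ty":0,"tz":0,"roll":0.14,"jaw":1}]' && python3 -m jog '[{"tx":-2.34,"ty":3.74,"tz":0,"roll":0,"jaw":1},{"tx":-2.34,"ty":3.74,"tz":0,"roll":0,"jaw":1},{"tx":-2.34,"ty":3.74,"tz":0,"roll":0,"jaw":1},{"tx":-2.34,"ty":3.74,"tz":0,"roll":0,"jaw":1},{"tx":-2.34,"ty":3.74,"tz":0,"roll":0,"jaw":1},{"tx":-2.34,"ty":3.74,"tz":0,"roll":0,"jaw":1},{"tx":-2.34,"ty":3.74,"tz":0,"roll":0,"jaw":1},{"tx":-2.34,"ty":3.74,"tz":0,"roll":0,"jaw":1}]' && python3 -m jog '[{"tx":0,"ty":0,"tz":2,"roll":0,"jaw":1},{"tx":0,"ty":0,"tz":2,"roll":0,"jaw":1},{"tx":0,"ty":0,"tz":2,"roll":0,"jaw":1},{"tx":0,"ty":0,"tz":0,"roll":0,"jaw":1},{"tx":0,"ty":0,"tz":0,"roll":0,"jaw":1}]'
```

```text
time_s: 3.0
position: [0.2229, 0.5839, 0.2415]
tcp_rot: [[-0.08, 0.997, -0.0], [0.997, 0.08, -0.0], [-0.0, -0.0, -1.0]]
force: [-0.2, -0.3, -0.1]
opening: 1.001
grasp_force: 0.0
time_s: 3.8
position: [0.5386, 0.422, 0.2416]
tcp_rot: [[-0.086, 0.996, -0.0], [0.996, 0.086, 0.0], [0.0, -0.0, -1.0]]
force: [0.5, 0.9, -0.4]
opening: 1.001
grasp_force: 0.0
time_s: 4.3
position: [0.5371, 0.4231, 0.1815]
tcp_rot: [[-0.086, 0.996, -0.001], [0.996, 0.086, -0.0], [-0.0, -0.001, -1.0]]
force: [0.4, 0.0, 0.0]
opening: 0.999
grasp_force: 0.0
```

```bash
python3 -m jog '[{"tx":0,"ty":0,"tz":3,"roll":0,"jaw":1},{"tx":0,"ty":0,"tz":3,"roll":0,"jaw":1},{"tx":0,"ty":0,"tz":3,"roll":0,"jaw":1},{"tx":0,"ty":0,"tz":2,"roll":0,"jaw":1},{"tx":0,"ty":0,"tz":2.1,"roll":0,"jaw":1},{"tx":0,"ty":0,"tz":0,"roll":0,"jaw":1},{"tx":0,"ty":0,"tz":0,"roll":0,"jaw":1}]' && python3 -m jog '[{"tx":0,"ty":0,"tz":0,"roll":0,"jaw":0},{"tx":0,"ty":0,"tz":0,"roll":0,"jaw":0},{"tx":0,"ty":0,"tz":0,"roll":0,"jaw":0},{"tx":0,"ty":0,"tz":0,"roll":0,"jaw":0},{"tx":0,"ty":0,"tz":0,"roll":0,"jaw":0},{"tx":0,"ty":0,"tz":0,"roll":0,"jaw":0},{"tx":0,"ty":0,"tz":0,"roll":0,"jaw":0},{"tx":0,"ty":0,"tz":0,"roll":0,"jaw":0}]'
```

```text
time_s: 5.0
position: [0.5379, 0.4237, 0.0518]
tcp_rot: [[-0.086, 0.996, 0.002], [0.996, 0.086, 0.001], [0.001, 0.002, -1.0]]
force: [-0.2, 0.3, 0.1]
opening: 1.001
grasp_force: 0.0
time_s: 5.8
position: [0.5369, 0.423, 0.0504]
tcp_rot: [[-0.086, 0.996, -0.001], [0.996, 0.086, -0.0], [0.0, -0.001, -1.0]]
force: [-3.4, 1.6, 1.4]
opening: 0.357
grasp_force: 2.5
```

```bash
python3 -m jog '[{"tx":0,"ty":0,"tz":-1,"roll":0,"jaw":0},{"tx":0,"ty":0,"tz":-1,"roll":0,"jaw":0},{"tx":0,"ty":0,"tz":-1,"roll":0,"jaw":0},{"tx":0,"ty":0,"tz":-1,"roll":0,"jaw":0},{"tx":0,"ty":0,"tz":-1,"roll":0,"jaw":0},{"tx":0,"ty":0,"tz":0,"roll":0,"jaw":0},{"tx":0,"ty":0,"tz":0,"roll":0,"jaw":0},{"tx":0,"ty":0,"tz":0,"roll":0,"jaw":0}]'; python3 - <<'E'
from h import *
c=capture('side');s=read_state();print(s['moment'],s['force'])
u,v=proj(c,[s['position']])[0].astype(int);a=c['img'][max(v-60,0):v+60,max(u-80,0):u+80,::-1];cv2.imwrite('pics/lift1.png',cv2.resize(a,None,fx=5,fy=5))
E
```

```text
time_s: 6.6
position: [0.5342, 0.4147, 0.0961]
tcp_rot: [[-0.088, 0.996, -0.011], [0.996, 0.088, -0.017], [-0.016, -0.012, -1.0]]
force: [1.4, -14.5, -14.6]
opening: 0.311
grasp_force: 29.9
[-2.48405756 -0.34782533  0.11786114] [  1.71184679 -15.5852138  -14.86214387]
```

View pics/lift1.png

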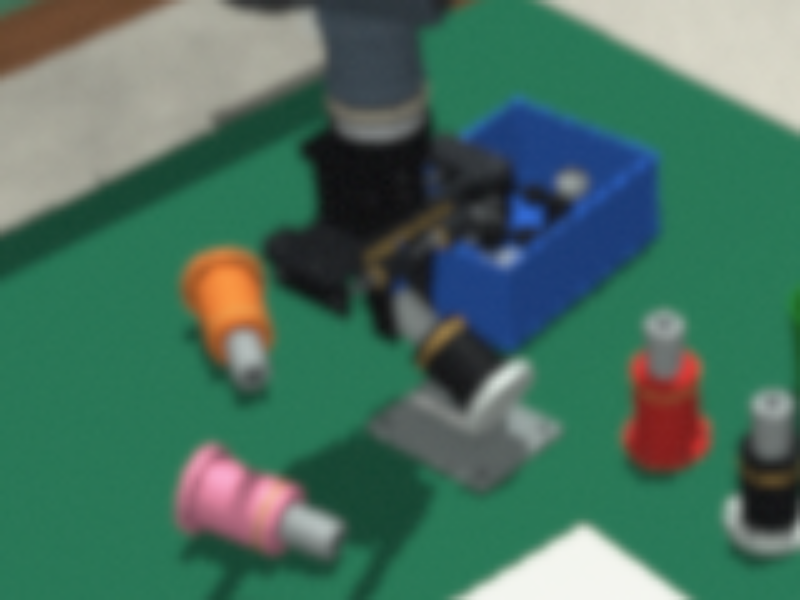

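The unit is pivoting in the grip, with the flange catching on the rail. I'll relieve that towards -y (tool -x) while lifting.

```bash
python3 -m jog '[{"tx":-0.8,"ty":0,"tz":0,"roll":0,"jaw":0},{"tx":-0.8,"ty":0,"tz":0,"roll":0,"jaw":0},{"tx":-0.7,"ty":0,"tz":-0.7,"roll":0,"jaw":0},{"tx":-0.7,"ty":0,"tz":-0.7,"roll":0,"jaw":0},{"tx":-0.7,"ty":0,"tz":-0.7,"roll":0,"jaw":0},{"tx":0,"ty":0,"tz":0,"roll":0,"jaw":0}]'
```

```text
time_s: 7.25
position: [0.5416, 0.386, 0.1239]
tcp_rot: [[-0.085, 0.996, 0.004], [0.996, 0.085, 0.002], [0.001, 0.004, -1.0]]
force: [0.5, -0.3, -4.5]
opening: 0.311
grasp_force: 30.0
```

```bash
python3 -m jog '[{"tx":-0.5,"ty":0,"tz":-1,"roll":0,"jaw":0},{"tx":-0.5,"ty":0,"tz":-1,"roll":0,"jaw":0},{"tx":0,"ty":0,"tz":-1.5,"roll":0,"jaw":0},{"tx":0,"ty":0,"tz":-1.5,"roll":0,"jaw":0},{"tx":0,"ty":0,"tz":-1.5,"roll":0,"jaw":0},{"tx":0,"ty":0,"tz":-1.5,"roll":0,"jaw":0},{"tx":0,"ty":0,"tz":0,"roll":0,"jaw":0}]'; python3 - <<'E'
from h import *
c=capture('side');s=read_state();print(s['moment'],s['force'])
u,v=proj(c,[s['position']])[0].astype(int);a=c['img'][max(v-40,0):v+80,max(u-80,0):u+80,::-1];cv2.imwrite('pics/lift2.png',cv2.resize(a,None,fx=5,fy=5))
E
```

```text
time_s: 7.95
position: [0.5429, 0.3773, 0.2051]
tcp_rot: [[-0.086, 0.996, 0.006], [0.996, 0.086, 0.003], [0.002, 0.006, -1.0]]
force: [-0.3, 0.3, -5.6]
opening: 0.312
grasp_force: 30.0
[ 0.08132359  0.03159416 -0.0280016 ] [-0.83948911 -0.59660798 -5.23286148]
```

View pics/lift2.png

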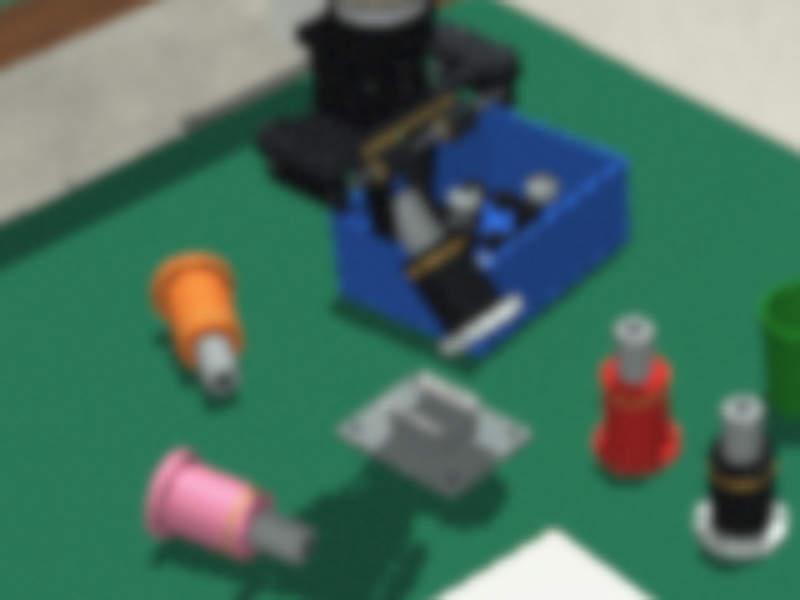

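The unit hangs from the shaft, still tilted with the flange towards -y, held by pad friction. I'll measure the tilt and where along the shaft it is gripped.

```bash
cat >> h.py <<'E'
def tilted(s,phi,g,n):
    """unit gripped at height g on TCP of state s, tilt phi about tool y, shaft leaning to tool +x"""
    R=np.array(s['tcp_rot']);x,y,z=R.T;a=-z*np.cos(phi)+x*np.sin(phi);e=np.cross(y,a)
    p=np.array(s['position'])
    return [u[:,:1]*e+u[:,1:2]*y+(u[:,2:]-g)*a+p for u in CYL][:n]
def fittilt(s,cams=('side','top')):
    M=[]
    for n in cams:
        c=capture(n);p=proj(c,[s['position']])[0]
        d=[t for t in trace(n,'ring_lying') if np.hypot(*(np.argwhere(t['pixels']).mean(0)[::-1]-p))<40]
        print(n,[(round(t['p'],2),t['bbox']) for t in d])
        if d: M.append((c,d[0]['pixels'].astype(float)))
    I=np.zeros(3)
    def f(v):
        t=0
        for c,m in M:
            A=sil(c,tilted(s,v[0],v[1],2),I);B=sil(c,tilted(s,v[0],v[1],3),I)
            t+=(A*(1-m)).sum()+(m*(1-B)).sum()
        return t
    best=min(((f((p,g)),p,g) for p in np.radians(np.arange(-20,91,4)) for g in np.arange(.085,.113,.004)))
    r=minimize(f,best[1:],method='Nelder-Mead',options=dict(initial_simplex=[best[1:],[best[1]+.05,best[2]],[best[1],best[2]+.004]]))
    print('phi',np.degrees(r.x[0]),'g',r.x[1],'cost',r.fun,sum(m.sum() for _,m in M));return r.x
E
python3 - <<'E'
from h import *
fittilt(read_state());fittilt(read_state(),('side',))
E
```

```text
side [(0.56, [223.0, 142.4, 24.7, 33.1])]
top [(0.98, [166.6, 206.0, 36.1, 20.0])]
phi 41.47603606690624 g 0.10932262921333316 cost 108.41176470588235 1057.0
side [(0.81, [222.6, 144.0, 27.7, 33.5])]
phi 41.24100780615089 g 0.10660068941116332 cost 27.772549019607844 375.0
```

```bash
python3 -m jog '[{"tx":-1,"ty":-0.8,"tz":0,"roll":0,"jaw":0},{"tx":-2,"ty":-1.6,"tz":0,"roll":0,"jaw":0},{"tx":-2.4,"ty":-1.9,"tz":0,"roll":0,"jaw":0},{"tx":-2.4,"ty":-1.9,"tz":0,"roll":0,"jaw":0},{"tx":-2.4,"ty":-1.9,"tz":0,"roll":0,"jaw":0},{"tx":-2.1,"ty":-1.6,"tz":1,"roll":0,"jaw":0},{"tx":-1,"ty":-0.8,"tz":2,"roll":0,"jaw":0},{"tx":0,"ty":0,"tz":2,"roll":0,"jaw":0}]'; python3 -m jog '[{"tx":0,"ty":0,"tz":2,"roll":0,"jaw":0},{"tx":0,"ty":0,"tz":1,"roll":0,"jaw":0},{"tx":0,"ty":0,"tz":0.5,"roll":0,"jaw":0},{"tx":0,"ty":0,"tz":0.5,"roll":0,"jaw":0},{"tx":0,"ty":0,"tz":0.5,"roll":0,"jaw":0},{"tx":0,"ty":0,"tz":0,"roll":0,"jaw":0}]'
```

```text
time_s: 9.1
position: [0.4464, 0.2332, 0.1513]
tcp_rot: [[-0.085, 0.996, -0.002], [0.996, 0.085, -0.001], [-0.001, -0.002, -1.0]]
force: [0.4, 0.3, -5.3]
opening: 0.315
grasp_force: 30.0
time_s: 9.7
position: [0.448, 0.2348, 0.1064]
tcp_rot: [[-0.086, 0.996, -0.0], [0.996, 0.086, -0.0], [-0.0, -0.0, -1.0]]
force: [-0.5, 0.1, -4.7]
opening: 0.311
grasp_force: 30.0
```

```bash
python3 -m jog '[{"tx":0,"ty":0,"tz":0.2,"roll":0,"jaw":0},{"tx":0,"ty":0,"tz":0.2,"roll":0,"jaw":0},{"tx":0,"ty":0,"tz":0,"roll":0,"jaw":0}]';  python3 -m jog '[{"tx":-0.4,"ty":0,"tz":0.1,"roll":0,"jaw":0},{"tx":-0.4,"ty":0,"tz":0,"roll":0,"jaw":0},{"tx":0,"ty":0,"tz":0,"roll":0,"jaw":0}]'
```

```text
time_s: 10.0
position: [0.4486, 0.2355, 0.1036]
tcp_rot: [[-0.085, 0.996, 0.002], [0.996, 0.085, 0.002], [0.001, 0.002, -1.0]]
force: [-0.9, 2.8, 4.3]
opening: 0.312
grasp_force: 30.0
time_s: 10.3
position: [0.4513, 0.2293, 0.105]
tcp_rot: [[-0.083, 0.996, 0.008], [0.997, 0.083, 0.006], [0.005, 0.008, -1.0]]
force: [-3.7, 9.7, 18.9]
opening: 0.309
grasp_force: 29.9
```

```bash
python3 -m jog '[{"tx":-0.5,"ty":0,"tz":-0.3,"roll":0,"jaw":0},{"tx":-0.5,"ty":0,"tz":-0.3,"roll":0,"jaw":0},{"tx":-0.5,"ty":0,"tz":-0.2,"roll":0,"jaw":0},{"tx":0,"ty":0,"tz":0,"roll":0,"jaw":0}]'; python3 - <<'E'
from h import *
s=read_state();fittilt(s,('side',));fittilt(s);print(s['force'],s['position'])
E
```

```text
time_s: 10.7
position: [0.4513, 0.2117, 0.1105]
tcp_rot: [[-0.085, 0.996, 0.003], [0.996, 0.085, 0.001], [0.001, 0.003, -1.0]]
force: [-0.5, 3.4, 7.5]
opening: 0.316
grasp_force: 30.0
side [(0.8, [233.7, 192.7, 29.6, 34.7])]
phi 28.907606465213966 g 0.10666579437255858 cost 24.537254901960786 425.0
side [(0.57, [233.0, 193.5, 29.5, 36.1])]
top [(0.69, [241.6, 240.4, 17.6, 18.7])]
phi 28.655919031563513 g 0.10725424563884739 cost 330.54509803921565 692.0
[-0.46368079  3.41410677  7.51097618] [0.45127906 0.21169372 0.11048123]
```

```bash
python3 -m jog '[{"tx":-0.7,"ty":0,"tz":-0.2,"roll":0,"jaw":0},{"tx":-0.7,"ty":0,"tz":-0.1,"roll":0,"jaw":0},{"tx":-0.7,"ty":0,"tz":0,"roll":0,"jaw":0},{"tx":-0.7,"ty":0,"tz":0,"roll":0,"jaw":0},{"tx":-0.7,"ty":0,"tz":0.1,"roll":0,"jaw":0},{"tx":-0.7,"ty":0,"tz":0.1,"roll":0,"jaw":0},{"tx":0,"ty":0,"tz":0,"roll":0,"jaw":0}]'; python3 - <<'E'
from h import *
s=read_state();fittilt(s,('side',));fittilt(s);print(s['force'],s['position'])
E
```

```text
time_s: 11.7
position: [0.4538, 0.1687, 0.1105]
tcp_rot: [[-0.085, 0.996, -0.0], [0.996, 0.085, -0.001], [-0.001, -0.0, -1.0]]
force: [0.5, -0.7, 4.9]
opening: 0.315
grasp_force: 30.0
side [(0.96, [244.9, 200.1, 17.6, 33.1])]
phi 8.474713856750974 g 0.10280756902694704 cost 44.576470588235296 402.0
side [(0.66, [244.2, 199.2, 18.4, 37.6])]
top []
phi 7.818721315276522 g 0.11001126098632813 cost 33.83529411764706 416.0
[ 0.46975013 -0.66817588  4.89034968] [0.45377572 0.16865664 0.11048877]
```

```bash
python3 -m jog '[{"tx":-0.5,"ty":0,"tz":0.1,"roll":0,"jaw":0},{"tx":-0.5,"ty":0,"tz":0.1,"roll":0,"jaw":0},{"tx":-0.3,"ty":0,"tz":0.1,"roll":0,"jaw":0},{"tx":0,"ty":0,"tz":0.1,"roll":0,"jaw":0},{"tx":0,"ty":0,"tz":0,"roll":0,"jaw":0}]'; python3 - <<'E'
from h import *
s=read_state();fittilt(s,('side',));fittilt(s);print(s['force'],s['moment'],s['position'])
E
```

```text
time_s: 12.5
position: [0.4552, 0.1568, 0.1074]
tcp_rot: [[-0.086, 0.996, 0.001], [0.996, 0.086, -0.0], [-0.0, 0.001, -1.0]]
force: [1.0, -0.8, 11.6]
opening: 0.315
grasp_force: 30.0
side [(0.68, [240.8, 202.6, 21.3, 33.2])]
phi -0.7397934984391721 g 0.10810862207412719 cost 42.2078431372549 415.0
side [(0.56, [241.9, 203.2, 22.7, 33.9])]
top []
phi 0.7406984985041988 g 0.10755867004394534 cost 47.15686274509804 391.0
[ 1.04008333 -0.76806596 11.61598793] [-0.01085047  0.13537629  0.07117247] [0.45517472 0.15680576 0.10742113]
```

```bash
python3 -m jog '[{"tx":0,"ty":0,"tz":0,"roll":0,"jaw":0.4},{"tx":0,"ty":0,"tz":0,"roll":0,"jaw":0.6},{"tx":0,"ty":0,"tz":0,"roll":0,"jaw":0.6},{"tx":0,"ty":0,"tz":0,"roll":0,"jaw":0.6},{"tx":0,"ty":0,"tz":0,"roll":0,"jaw":0.6},{"tx":0,"ty":0,"tz":0,"roll":0,"jaw":0.6},{"tx":0,"ty":0,"tz":0,"roll":0,"jaw":0.6},{"tx":0,"ty":0,"tz":0,"roll":0,"jaw":0.6}]'; python3 - <<'E'
from h import *
s=read_state();fittilt(s,('side',));print(s['force'],s['position'])
c=capture('side')
u,v=proj(c,[s['position']])[0].astype(int);a=c['img'][v-60:v+60,u-80:u+80,::-1];cv2.imwrite('pics/mat.png',cv2.resize(a,None,fx=5,fy=5))
E
```

```text
time_s: 13.6
position: [0.4547, 0.157, 0.1065]
tcp_rot: [[-0.086, 0.996, -0.0], [0.996, 0.086, -0.0], [-0.0, -0.0, -1.0]]
force: [0.1, -0.2, 0.0]
opening: 0.599
grasp_force: 0.0
side [(0.55, [243.3, 203.2, 19.6, 30.2]), (0.3, [214.2, 180.6, 19.4, 13.1])]
phi 1.521783862882001 g 0.10512319600582126 cost 41.34117647058823 398.0
[ 0.08496491 -0.1975206   0.0202963 ] [0.45465051 0.15698709 0.10654158]
```

View pics/mat.png

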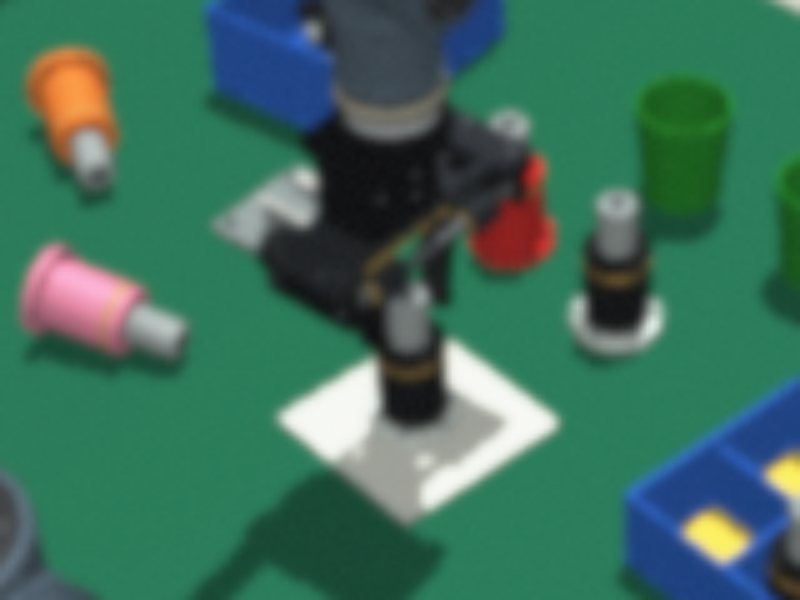

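Released and upright on the mat. While the arm clears it for a clean re-measure, I'll pack the standing unit first.

```bash
python3 -m jog '[{"tx":0,"ty":0,"tz":-2,"roll":0,"jaw":0.6},{"tx":0,"ty":0,"tz":-2.5,"roll":0,"jaw":0.6},{"tx":0,"ty":0,"tz":-3,"roll":0,"jaw":0.8},{"tx":-1,"ty":3.37,"tz":0,"roll":0,"jaw":1},{"tx":-1,"ty":3.37,"tz":0,"roll":0,"jaw":1},{"tx":-1,"ty":3.37,"tz":0,"roll":0,"jaw":1},{"tx":-1,"ty":3.37,"tz":0,"roll":0,"jaw":1},{"tx":-1,"ty":3.37,"tz":0,"roll":0,"jaw":1}]'; python3 - <<'E'
from h import *
c=capture('side');m=masks(c);q0=[.455,.157,0];
# unit on white mat: mask = not green and not bright
h=cv2.cvtColor(c['img'],cv2.COLOR_RGB2HSV)
t=[d for d in trace('side','ring_standing')+trace('side','ring_lying')]
p=proj(c,[[.455,.157,.05]])[0]
for d in t:
    if np.hypot(*(np.argwhere(d['pixels']).mean(0)[::-1]-p))<20: print(round(d['p'],2),fit([c],UNIT,[d['pixels'].astype(float)],q0,False,z=.003))
E
```

```text
time_s: 14.55
position: [0.6279, 0.1213, 0.1815]
tcp_rot: [[-0.086, 0.996, -0.0], [0.996, 0.086, 0.0], [0.0, -0.0, -1.0]]
force: [0.3, -0.3, 0.4]
opening: 0.976
grasp_force: 0.0
0.62 (array([0.45427319, 0.15447451, 0.        ]), np.float64(0.11516089689464301))
```

```bash
python3 -m jog '[{"tx":0,"ty":0,"tz":2,"roll":0,"jaw":1},{"tx":0,"ty":0,"tz":2.3,"roll":0,"jaw":1},{"tx":0,"ty":0,"tz":2,"roll":0,"jaw":1},{"tx":0,"ty":0,"tz":2,"roll":0,"jaw":1},{"tx":0,"ty":0,"tz":0,"roll":0,"jaw":0.6},{"tx":0,"ty":0,"tz":0,"roll":0,"jaw":0.45},{"tx":0,"ty":0,"tz":0,"roll":0,"jaw":0.4},{"tx":0,"ty":0,"tz":0,"roll":0,"jaw":0.35}]'; python3 -m jog '[{"tx":0,"ty":0,"tz":0,"roll":0,"jaw":0.2},{"tx":0,"ty":0,"tz":0,"roll":0,"jaw":0},{"tx":0,"ty":0,"tz":0,"roll":0,"jaw":0},{"tx":0,"ty":0,"tz":0,"roll":0,"jaw":0},{"tx":0,"ty":0,"tz":0,"roll":0,"jaw":0}]'; python3 -m jog '[{"tx":0,"ty":0,"tz":-0.5,"roll":0,"jaw":0},{"tx":0,"ty":0,"tz":-1,"roll":0,"jaw":0},{"tx":0,"ty":0,"tz":-2,"roll":0,"jaw":0},{"tx":0,"ty":0,"tz":-3,"roll":0,"jaw":0},{"tx":0,"ty":0,"tz":-2.5,"roll":0,"jaw":0},{"tx":0,"ty":0,"tz":-1,"roll":0,"jaw":0},{"tx":0,"ty":0,"tz":0,"roll":0,"jaw":0}]'
```

```text
time_s: 15.5
position: [0.6275, 0.1218, 0.1]
tcp_rot: [[-0.086, 0.996, 0.002], [0.996, 0.086, 0.0], [-0.0, 0.002, -1.0]]
force: [0.4, 0.7, 0.1]
opening: 0.719
grasp_force: 0.0
time_s: 16.0
position: [0.6266, 0.1216, 0.0986]
tcp_rot: [[-0.086, 0.996, -0.0], [0.996, 0.086, -0.0], [-0.0, -0.0, -1.0]]
force: [-0.7, -0.3, 0.6]
opening: 0.311
grasp_force: 30.0
time_s: 16.7
position: [0.6278, 0.1217, 0.2004]
tcp_rot: [[-0.086, 0.996, 0.004], [0.996, 0.086, 0.0], [-0.0, 0.004, -1.0]]
force: [-0.9, -0.0, -4.2]
opening: 0.313
grasp_force: 30.0
```

```bash
python3 -m jog '[{"tx":-1.5,"ty":-0.5,"tz":0,"roll":0,"jaw":0},{"tx":-2.8,"ty":-0.95,"tz":0,"roll":0,"jaw":0},{"tx":-3.3,"ty":-1.1,"tz":0,"roll":0,"jaw":0},{"tx":-3.3,"ty":-1.1,"tz":0,"roll":0,"jaw":0},{"tx":-3.3,"ty":-1.1,"tz":0,"roll":0,"jaw":0},{"tx":-3.3,"ty":-1.1,"tz":0,"roll":0,"jaw":0},{"tx":-2.4,"ty":-0.9,"tz":0,"roll":0,"jaw":0},{"tx":-1.2,"ty":-0.4,"tz":0,"roll":0,"jaw":0}]'; python3 -m jog '[{"tx":0,"ty":0,"tz":0.5,"roll":0,"jaw":0},{"tx":0,"ty":0,"tz":1,"roll":0,"jaw":0},{"tx":0,"ty":0,"tz":0.5,"roll":0,"jaw":0},{"tx":0,"ty":0,"tz":0,"roll":0,"jaw":0},{"tx":0,"ty":0,"tz":0,"roll":0,"jaw":0},{"tx":0,"ty":0,"tz":0,"roll":0,"jaw":0}]'; python3 - <<'E'
from h import *
s=read_state();p=np.array(s['position']);print(p)
for n in('side','top'):
    c=capture(n);a=c['img'];u,v=proj(c,[p])[0].astype(int);cv2.imwrite(f'pics/cell_{n}.png',cv2.resize(a[v-50:v+70,u-80:u+80,::-1],None,fx=5,fy=5))
    P=proj(c,[[.455,.157,.05]])[0];Q=proj(c,[p-[0,0,.06]])[0]
    for d in trace(n,'ring_standing')+trace(n,'ring_lying'):
        w=np.hypot(*(np.argwhere(d['pixels']).mean(0)[::-1]-P))
        if w<20: print(n,'matunit',round(d['p'],2),fit([c],UNIT,[d['pixels'].astype(float)],[.455,.157,0],False,z=.003))
        w=np.hypot(*(np.argwhere(d['pixels']).mean(0)[::-1]-Q))
        if w<20: print(n,'held',round(d['p'],2),fit([c],UNIT[:2],[d['pixels'].astype(float)],[p[0],p[1],0],False,z=p[2]-.0986))
E
```

```text
time_s: 17.5
position: [0.5715, -0.0974, 0.1968]
tcp_rot: [[-0.083, 0.997, -0.004], [0.997, 0.083, 0.001], [0.001, -0.004, -1.0]]
force: [-0.4, -0.4, -4.9]
opening: 0.31
grasp_force: 30.0
time_s: 18.1
position: [0.5741, -0.0941, 0.1787]
tcp_rot: [[-0.087, 0.996, 0.001], [0.996, 0.087, -0.0], [-0.0, 0.001, -1.0]]
force: [0.0, 0.4, -3.3]
opening: 0.314
grasp_force: 30.0
[ 0.57410713 -0.0940989   0.17872754]
side held 0.69 (array([ 0.57027918, -0.0953804 ,  0.        ]), np.float64(0.18275955543507727))
side matunit 0.74 (array([0.45405289, 0.15296564, 0.        ]), np.float64(0.0825499149431462))
```

View pics/cell_side.png

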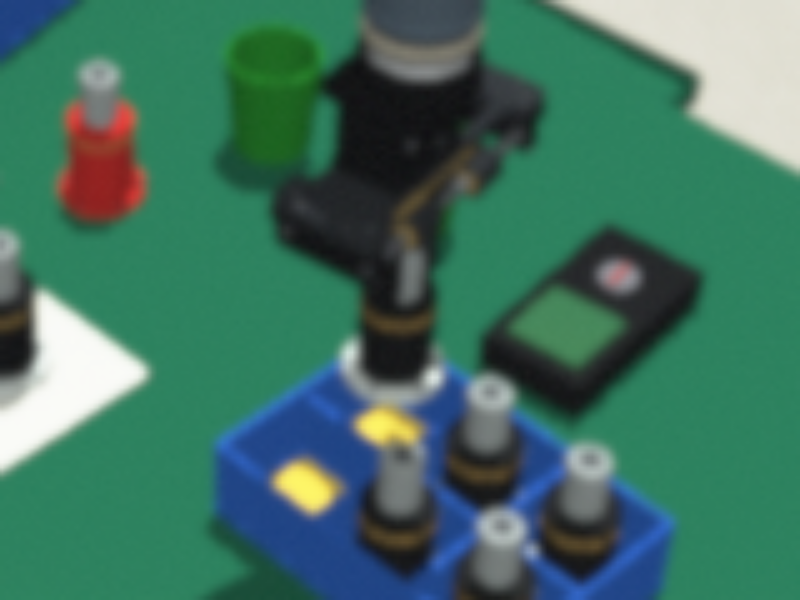

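The unit hangs upright over the far empty cell; lowering with force checks.

```bash
python3 -m jog '[{"tx":0,"ty":0,"tz":0.8,"roll":0,"jaw":0},{"tx":0,"ty":0,"tz":0.6,"roll":0,"jaw":0},{"tx":0,"ty":0,"tz":0.6,"roll":0,"jaw":0},{"tx":0,"ty":0,"tz":0,"roll":0,"jaw":0}]'; python3 -m jog '[{"tx":0,"ty":0,"tz":0.7,"roll":0,"jaw":0},{"tx":0,"ty":0,"tz":1,"roll":0,"jaw":0},{"tx":0,"ty":0,"tz":1,"roll":0,"jaw":0},{"tx":0,"ty":0,"tz":0.8,"roll":0,"jaw":0},{"tx":0,"ty":0,"tz":0.5,"roll":0,"jaw":0},{"tx":0,"ty":0,"tz":0,"roll":0,"jaw":0}]'
```

```text
time_s: 18.8
position: [0.5728, -0.0944, 0.1571]
tcp_rot: [[-0.086, 0.996, -0.003], [0.996, 0.086, 0.001], [0.001, -0.003, -1.0]]
force: [-0.4, 0.1, -4.0]
opening: 0.314
grasp_force: 30.0
time_s: 19.4
position: [0.5731, -0.0945, 0.1174]
tcp_rot: [[-0.086, 0.996, -0.002], [0.996, 0.086, 0.001], [0.001, -0.002, -1.0]]
force: [0.5, -0.3, -2.6]
opening: 0.311
grasp_force: 30.0
```

```bash
python3 -m jog '[{"tx":0,"ty":0,"tz":0.5,"roll":0,"jaw":0},{"tx":0,"ty":0,"tz":0.3,"roll":0,"jaw":0},{"tx":0,"ty":0,"tz":0.2,"roll":0,"jaw":0},{"tx":0,"ty":0,"tz":0.2,"roll":0,"jaw":0},{"tx":0,"ty":0,"tz":0.1,"roll":0,"jaw":0},{"tx":0,"ty":0,"tz":0,"roll":0,"jaw":0}]'
```

```text
time_s: 20.0
position: [0.5738, -0.0947, 0.1056]
tcp_rot: [[-0.086, 0.996, 0.0], [0.996, 0.086, -0.0], [-0.0, 0.0, -1.0]]
force: [0.3, -0.0, -3.3]
opening: 0.314
grasp_force: 30.0
```

```bash
python3 -m jog '[{"tx":0,"ty":0,"tz":0.2,"roll":0,"jaw":0},{"tx":0,"ty":0,"tz":0.1,"roll":0,"jaw":0},{"tx":0,"ty":0,"tz":0,"roll":0,"jaw":0}]'
```

```text
time_s: 20.3
position: [0.5739, -0.0948, 0.1055]
tcp_rot: [[-0.086, 0.996, 0.001], [0.996, 0.086, -0.001], [-0.001, 0.001, -1.0]]
force: [-5.0, 1.0, 14.4]
opening: 0.309
grasp_force: 30.0
```

```bash
python3 -m jog '[{"tx":0,"ty":0,"tz":-0.2,"roll":0,"jaw":0},{"tx":0,"ty":0,"tz":0,"roll":0,"jaw":0.4},{"tx":0,"ty":0,"tz":0,"roll":0,"jaw":0.6},{"tx":0,"ty":0,"tz":0,"roll":0,"jaw":0.6},{"tx":0,"ty":0,"tz":0,"roll":0,"jaw":0.6},{"tx":0,"ty":0,"tz":0,"roll":0,"jaw":0.6},{"tx":0,"ty":0,"tz":-2,"roll":0,"jaw":0.6},{"tx":0,"ty":0,"tz":-2.5,"roll":0,"jaw":0.6}]'; python3 -m jog '[{"tx":0,"ty":0,"tz":-3,"roll":0,"jaw":0.6},{"tx":0,"ty":0,"tz":-3,"roll":0,"jaw":0.6},{"tx":4,"ty":2,"tz":0,"roll":0,"jaw":1},{"tx":4,"ty":2,"tz":0,"roll":0,"jaw":1},{"tx":4,"ty":2,"tz":0,"roll":0,"jaw":1},{"tx":4,"ty":2,"tz":0,"roll":0,"jaw":1},{"tx":0,"ty":0,"tz":0,"roll":0,"jaw":1}]'; python3 - <<'E'
from h import *
for n in('side','top'):
    c=capture(n);cv2.imwrite(f'pics/after_{n}.png',c['img'][:,:,::-1])
    for nm,(q,z) in dict(mat=([.455,.155,0],.003),cell=([.5738,-.0947,0],.007)).items():
        P=proj(c,[[q[0],q[1],.05]])[0]
        for d in trace(n,'ring_standing')+trace(n,'packed1'):
            w=np.hypot(*(np.argwhere(d['pixels']).mean(0)[::-1]-P))
            if w<15: print(n,nm,round(d['p'],2),fit([c],UNIT,[d['pixels'].astype(float)],q,False,z=z))
E
python3 -c "
import cv2
a=cv2.imread('pics/after_top.png')[140:300,200:440];cv2.imwrite('pics/after_c.png',cv2.resize(a,None,fx=3.3,fy=3.3))"
```

```text
time_s: 21.1
position: [0.5727, -0.0944, 0.1487]
tcp_rot: [[-0.086, 0.996, -0.004], [0.996, 0.086, 0.001], [0.002, -0.003, -1.0]]
force: [0.3, 0.4, -0.1]
opening: 0.599
grasp_force: 0.0
time_s: 21.8
position: [0.6411, 0.0769, 0.2095]
tcp_rot: [[-0.092, 0.996, 0.002], [0.996, 0.092, 0.002], [0.002, 0.002, -1.0]]
force: [-0.4, -0.6, -0.5]
opening: 0.954
grasp_force: 0.0
side cell 0.5 (array([ 0.59965247, -0.07375162,  0.        ]), np.float64(0.42284342308351913))
top cell 0.55 (array([ 0.57535902, -0.09310963,  0.        ]), np.float64(0.08975477659094329))
```

View pics/after_c.png

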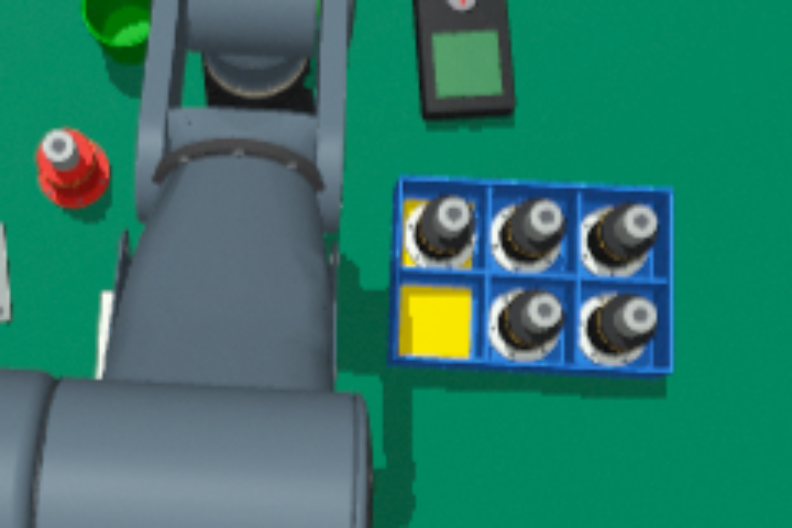

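The far cell is packed cleanly. Now back to the mat unit.

```bash
python3 -m jog '[{"tx":1.87,"ty":-3.57,"tz":0,"roll":0,"jaw":1},{"tx":1.87,"ty":-3.57,"tz":0,"roll":0,"jaw":1},{"tx":1.87,"ty":-3.57,"tz":0,"roll":0,"jaw":1},{"tx":1.87,"ty":-3.57,"tz":0,"roll":0,"jaw":1},{"tx":1.87,"ty":-3.57,"tz":0,"roll":0,"jaw":1},{"tx":0,"ty":0,"tz":0,"roll":0,"jaw":1},{"tx":0,"ty":0,"tz":0,"roll":0,"jaw":1},{"tx":0,"ty":0,"tz":0,"roll":0,"jaw":1}]'; python3 - <<'E'
from h import *
for n in('side','top'):
    c=capture(n);q=[.455,.155,0];P=proj(c,[[q[0],q[1],.05]])[0]
    for d in trace(n,'ring_standing')+trace(n,'ring_lying'):
        w=np.hypot(*(np.argwhere(d['pixels']).mean(0)[::-1]-P))
        if w<15: print(n,round(d['p'],2),fit([c],UNIT,[d['pixels'].astype(float)],q,False,z=.003))
E
```

```text
time_s: 23.1
position: [0.4557, 0.149, 0.2101]
tcp_rot: [[-0.085, 0.996, 0.003], [0.996, 0.085, 0.0], [-0.0, 0.003, -1.0]]
force: [0.1, -0.8, -0.7]
opening: 0.997
grasp_force: 0.0
side 0.96 (array([0.45461476, 0.15310216, 0.        ]), np.float64(0.12280902628691379))
```

```bash
python3 -m jog '[{"tx":0.55,"ty":0,"tz":2,"roll":0,"jaw":1},{"tx":0,"ty":0,"tz":2.5,"roll":0,"jaw":1},{"tx":0,"ty":0,"tz":2.5,"roll":0,"jaw":1},{"tx":0,"ty":0,"tz":2,"roll":0,"jaw":1},{"tx":0,"ty":0,"tz":1.8,"roll":0,"jaw":1},{"tx":0,"ty":0,"tz":0,"roll":0,"jaw":0.7},{"tx":0,"ty":0,"tz":0,"roll":0,"jaw":0.45},{"tx":0,"ty":0,"tz":0,"roll":0,"jaw":0.35}]'; python3 -m jog '[{"tx":0,"ty":0,"tz":0,"roll":0,"jaw":0.2},{"tx":0,"ty":0,"tz":0,"roll":0,"jaw":0},{"tx":0,"ty":0,"tz":0,"roll":0,"jaw":0},{"tx":0,"ty":0,"tz":0,"roll":0,"jaw":0},{"tx":0,"ty":0,"tz":0,"roll":0,"jaw":0}]'; python3 -m jog '[{"tx":0,"ty":0,"tz":-0.5,"roll":0,"jaw":0},{"tx":0,"ty":0,"tz":-1,"roll":0,"jaw":0},{"tx":0,"ty":0,"tz":-2,"roll":0,"jaw":0},{"tx":0,"ty":0,"tz":-3,"roll":0,"jaw":0},{"tx":0,"ty":0,"tz":-2.5,"roll":0,"jaw":0},{"tx":0,"ty":0,"tz":-1,"roll":0,"jaw":0},{"tx":0,"ty":0,"tz":0,"roll":0,"jaw":0},{"tx":0,"ty":0,"tz":0,"roll":0,"jaw":0}]'
```

```text
time_s: 24.2
position: [0.4541, 0.1549, 0.1023]
tcp_rot: [[-0.086, 0.996, 0.002], [0.996, 0.086, 0.0], [0.0, 0.002, -1.0]]
force: [-0.3, -0.3, -0.2]
opening: 0.811
grasp_force: 0.0
time_s: 24.7
position: [0.4535, 0.1549, 0.1017]
tcp_rot: [[-0.086, 0.996, 0.001], [0.996, 0.086, 0.0], [-0.0, 0.001, -1.0]]
force: [0.0, 0.5, 1.2]
opening: 0.36
grasp_force: 1.1
time_s: 25.5
position: [0.4523, 0.1548, 0.2008]
tcp_rot: [[-0.086, 0.996, -0.002], [0.996, 0.086, -0.0], [-0.0, -0.002, -1.0]]
force: [-0.2, -1.0, -4.6]
opening: 0.317
grasp_force: 29.9
```

```bash
python3 -m jog '[{"tx":-1.6,"ty":0.2,"tz":0,"roll":0,"jaw":0},{"tx":-3.3,"ty":0.25,"tz":0,"roll":0,"jaw":0},{"tx":-3.8,"ty":0.3,"tz":0,"roll":0,"jaw":0},{"tx":-3.9,"ty":0.3,"tz":0,"roll":0,"jaw":0},{"tx":-3.9,"ty":0.3,"tz":0,"roll":0,"jaw":0},{"tx":-3.9,"ty":0.3,"tz":0,"roll":0,"jaw":0},{"tx":-2.8,"ty":0.25,"tz":0,"roll":0,"jaw":0},{"tx":-1.55,"ty":0.14,"tz":0,"roll":0,"jaw":0}]'; python3 -m jog '[{"tx":0,"ty":0,"tz":0.5,"roll":0,"jaw":0},{"tx":0,"ty":0,"tz":1,"roll":0,"jaw":0},{"tx":0,"ty":0,"tz":0.5,"roll":0,"jaw":0},{"tx":0,"ty":0,"tz":0,"roll":0,"jaw":0},{"tx":0,"ty":0,"tz":0,"roll":0,"jaw":0},{"tx":0,"ty":0,"tz":0,"roll":0,"jaw":0}]'; python3 - <<'E'
from h import *
s=read_state();p=np.array(s['position']);print(p)
for n in('side',):
    c=capture(n);a=c['img'];u,v=proj(c,[p])[0].astype(int);cv2.imwrite(f'pics/cell2_{n}.png',cv2.resize(a[v-50:v+70,u-80:u+80,::-1],None,fx=5,fy=5))
    Q=proj(c,[p-[0,0,.06]])[0]
    for d in trace(n,'ring_standing')+trace(n,'ring_lying'):
        w=np.hypot(*(np.argwhere(d['pixels']).mean(0)[::-1]-Q))
        if w<15: print(n,'held',round(d['p'],2),fit([c],UNIT[:2],[d['pixels'].astype(float)],[p[0],p[1],0],False,z=p[2]-.0986))
E
```

```text
time_s: 26.3
position: [0.4947, -0.0921, 0.1999]
tcp_rot: [[-0.083, 0.997, -0.002], [0.997, 0.083, 0.001], [0.001, -0.002, -1.0]]
force: [-0.3, 0.2, -4.3]
opening: 0.313
grasp_force: 29.9
time_s: 26.9
position: [0.4951, -0.0894, 0.1817]
tcp_rot: [[-0.087, 0.996, 0.0], [0.996, 0.087, -0.0], [-0.0, 0.0, -1.0]]
force: [0.1, -0.3, -4.5]
opening: 0.311
grasp_force: 29.9
[ 0.49509173 -0.08937116  0.18174574]
```

View pics/cell2_side.png

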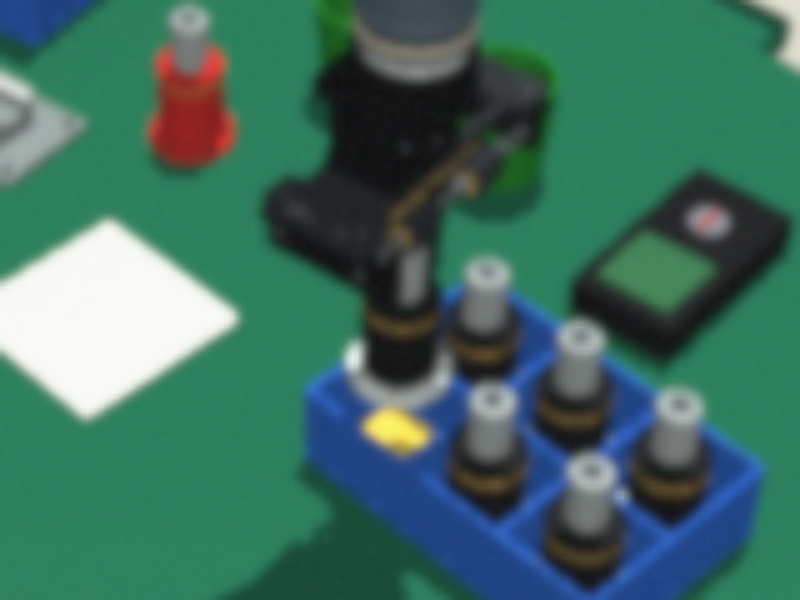

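The unit hangs upright over the near empty cell, in the same geometry as the first placement; lowering.

```bash
python3 -m jog '[{"tx":0,"ty":-0.1,"tz":0.8,"roll":0,"jaw":0},{"tx":0,"ty":0,"tz":0.8,"roll":0,"jaw":0},{"tx":0,"ty":0,"tz":0.7,"roll":0,"jaw":0},{"tx":0,"ty":0,"tz":0,"roll":0,"jaw":0}]'; python3 -m jog '[{"tx":0,"ty":0,"tz":0.7,"roll":0,"jaw":0},{"tx":0,"ty":0,"tz":1,"roll":0,"jaw":0},{"tx":0,"ty":0,"tz":1,"roll":0,"jaw":0},{"tx":0,"ty":0,"tz":0.8,"roll":0,"jaw":0},{"tx":0,"ty":0,"tz":0.5,"roll":0,"jaw":0},{"tx":0,"ty":0,"tz":0,"roll":0,"jaw":0}]'
```

```text
time_s: 27.45
position: [0.4929, -0.0897, 0.1571]
tcp_rot: [[-0.086, 0.996, -0.003], [0.996, 0.086, 0.001], [0.002, -0.003, -1.0]]
force: [0.0, -0.1, -5.2]
opening: 0.315
grasp_force: 29.9
time_s: 28.05
position: [0.4934, -0.0898, 0.1176]
tcp_rot: [[-0.086, 0.996, -0.002], [0.996, 0.086, 0.001], [0.001, -0.002, -1.0]]
force: [-0.4, -0.4, -4.3]
opening: 0.315
grasp_force: 29.9
```

```bash
python3 -m jog '[{"tx":0,"ty":0,"tz":0.3,"roll":0,"jaw":0},{"tx":0,"ty":0,"tz":0.2,"roll":0,"jaw":0},{"tx":0,"ty":0,"tz":0.2,"roll":0,"jaw":0},{"tx":0,"ty":0,"tz":0,"roll":0,"jaw":0},{"tx":0,"ty":0,"tz":0,"roll":0,"jaw":0}]'
```

```text
time_s: 28.55
position: [0.494, -0.0901, 0.1117]
tcp_rot: [[-0.086, 0.996, 0.0], [0.996, 0.086, -0.0], [-0.0, 0.0, -1.0]]
force: [-0.7, 0.5, -5.1]
opening: 0.313
grasp_force: 29.9
```

```bash
python3 -m jog '[{"tx":0,"ty":0,"tz":0.2,"roll":0,"jaw":0},{"tx":0,"ty":0,"tz":0.1,"roll":0,"jaw":0},{"tx":0,"ty":0,"tz":0,"roll":0,"jaw":0},{"tx":0,"ty":0,"tz":0,"roll":0,"jaw":0}]';python3 -m jog '[{"tx":0,"ty":0,"tz":0.2,"roll":0,"jaw":0},{"tx":0,"ty":0,"tz":0.1,"roll":0,"jaw":0},{"tx":0,"ty":0,"tz":0,"roll":0,"jaw":0}]'
```

```text
time_s: 28.95
position: [0.4939, -0.0901, 0.1085]
tcp_rot: [[-0.086, 0.996, -0.0], [0.996, 0.086, 0.0], [0.0, -0.0, -1.0]]
force: [-1.0, -0.4, -5.1]
opening: 0.314
grasp_force: 29.9
time_s: 29.25
position: [0.4946, -0.0903, 0.1066]
tcp_rot: [[-0.086, 0.996, 0.002], [0.996, 0.086, -0.001], [-0.001, 0.002, -1.0]]
force: [-0.7, 1.4, 4.4]
opening: 0.312
grasp_force: 29.9
```

```bash
python3 -m jog '[{"tx":0,"ty":0,"tz":0.1,"roll":0,"jaw":0},{"tx":0,"ty":0,"tz":0,"roll":0,"jaw":0.4},{"tx":0,"ty":0,"tz":0,"roll":0,"jaw":0.6},{"tx":0,"ty":0,"tz":0,"roll":0,"jaw":0.6},{"tx":0,"ty":0,"tz":0,"roll":0,"jaw":0.6},{"tx":0,"ty":0,"tz":0,"roll":0,"jaw":0.6},{"tx":0,"ty":0,"tz":-2,"roll":0,"jaw":0.6},{"tx":0,"ty":0,"tz":-2.5,"roll":0,"jaw":0.6}]'; python3 -m jog '[{"tx":0,"ty":0,"tz":-3,"roll":0,"jaw":0.6},{"tx":0,"ty":0,"tz":-3,"roll":0,"jaw":0.6},{"tx":4,"ty":0,"tz":0,"roll":0,"jaw":0.6},{"tx":4,"ty":0,"tz":0,"roll":0,"jaw":0.6},{"tx":4,"ty":0,"tz":0,"roll":0,"jaw":0.6},{"tx":4,"ty":0,"tz":0,"roll":0,"jaw":0.6},{"tx":3,"ty":0,"tz":0,"roll":0,"jaw":0.6},{"tx":0,"ty":0,"tz":0,"roll":0,"jaw":0.6}]'; python3 - <<'E'
from h import *
c=capture('top');cv2.imwrite('pics/end.png',cv2.resize(c['img'][140:300,230:470,::-1],None,fx=3.3,fy=3.3))
for q in([.494,-.09,0],[.5738,-.0947,0]):
    P=proj(c,[[q[0],q[1],.05]])[0]
    for d in trace('top','packed1'):
        if np.hypot(*(np.argwhere(d['pixels']).mean(0)[::-1]-P))<12: print(round(d['p'],2),fit([c],UNIT,[d['pixels'].astype(float)],q,False,z=.007))
E
```

```text
time_s: 30.05
position: [0.4929, -0.0897, 0.1489]
tcp_rot: [[-0.086, 0.996, -0.003], [0.996, 0.086, 0.001], [0.002, -0.003, -1.0]]
force: [0.0, -0.4, 0.3]
opening: 0.599
grasp_force: 0.0
time_s: 30.85
position: [0.4763, 0.1023, 0.2094]
tcp_rot: [[-0.09, 0.996, -0.001], [0.996, 0.09, 0.001], [0.001, -0.001, -1.0]]
force: [0.3, -0.1, -0.1]
opening: 0.595
grasp_force: 0.0
```

View pics/end.png

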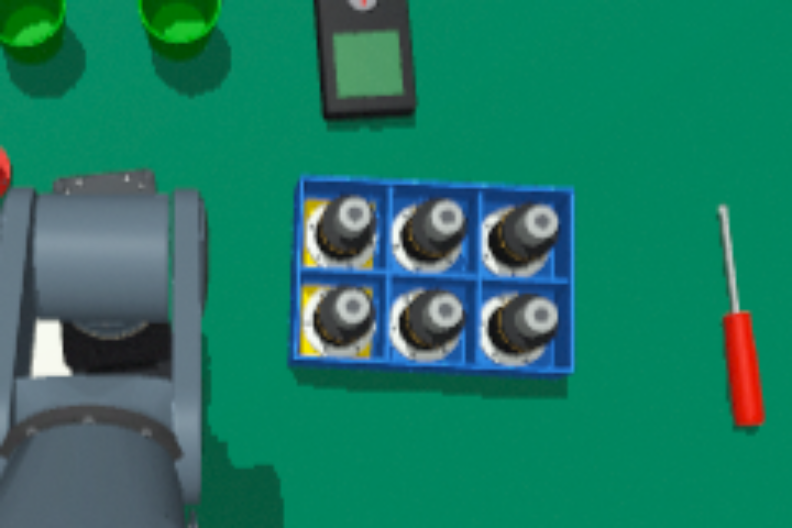

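Both units stand upright and centred on the yellow pads, and the arm is clear.

```bash
python3 -m jog '[{"tx":0,"ty":0,"tz":0,"roll":0,"jaw":0.6},{"tx":0,"ty":0,"tz":0,"roll":0,"jaw":0.6},{"tx":0,"ty":0,"tz":0,"roll":0,"jaw":0.6},{"tx":0,"ty":0,"tz":0,"roll":0,"jaw":0.6}]' >/dev/null; python3 -c "from rig import hand_in;print(hand_in())"
```

```text
the job is handed in; nothing more can be done
None
```

The job is handed in at about 31 s of the 72 s allowed: the lying unit was stood on the mat, let go and re-taken, and the last picture shows both units upright on the yellow pads, but the judge returned no verdict.

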